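Trip the hidden latch of the mould dryer's control box and open it

ROBOT

A 6-joint arm with a two-finger parallel gripper is mounted at the origin on the work surface. World frame = base frame: x ahead of the robot, y to its left, z up, the work surface at z = 0. Lengths are in m, angles in rad, forces in N, time in s.
With the tool pointing down it reaches from about 0.25 to 0.775 m from the base axis. Payload 4 kg.
Tool frame: the origin (TCP) lies between the finger pads; the fingertips stand 19 mm ahead of it and the grasp point (between the pads) is the TCP; z points along the fingers, y is the direction in which the jaws open and shut (so a half turn about z gives the same grasp; the last joint's range is limited). The gripper opens to 94 mm and grips with 3 to 60 N. Pads are 16 mm wide; open, the fingers measure 119 mm over their backs; the gripper's body (75 mm by 177 mm) begins 78 mm behind the grasp point.
Start: joints at [-1.373, 0.087, 1.371, -0, 1.684, -0.103], TCP at [0.163, -0.525, 0.225] pointing down, gripper open.
Joint ranges: [-3.1, 3.1], [-0.76, 2.03], [0.27, 2.55], [-1.08, 4.22], [0.17, 2.65], [-2.57, 2.57]. Speed limits (rad/s): [2.79, 2.79, 3.14, 3.14, 3.14, 3.14].

INTERFACE

Orientations are given as a 3x3 rotation matrix whose columns are the frame's x, y, z axes.
In Python, from plant import env, viewer gives the robot as it stands.
- The arm moves only by the tool step_arm, never from a script. Its argument "moves" is a list that holds one entry, the list of rows, each a list of 7 numbers: the closure, from -1 (fully open) to 1 (shut), so that 0 is half open, then the shift along the tool's x, y, z in m, then the turn, a rotation vector about the tool's x, y, z in rad. A call has 1 to 10 rows; each row is the pose to reach, as a shift and turn from the pose commanded when the call began, along the tool's axes at that moment; what a row does not reach only later rows make up. A row lasts 1/10 s, in which the tool goes at most 50 mm and 8.59 degrees, less where a joint would pass 70% of its speed; a pose out of reach is approached as far as the arm can. A call with a gripper value outside its range is refused whole. The fingers move at their own pace and stop on an object; the grip force is fixed at half the most. Time passes only in rows, so rows that repeat a pose let the fingers close. It gives the time, the measured TCP pose, the force and the opening at its end, in the units of the state.
- env.state(): the state, without advancing time (a new reading comes with each control period).
- viewer.capture(name): name is "scene" or "top"; returns (picture, depth): 480x640x3 uint8, red, green, blue; 480x640 float32, m along the optical axis (not along the pixel's ray), 0 where there is no reading.
- viewer.get_calibration(name): a dict with "fx", "fy", "cx", "cy" (pixels), "R" (3x3) and "t" (3): a world point X has camera coordinates R X + t. Camera axes: x right, y down, z forward; pixel columns grow to the right and rows downward; lengths in m; the calibration is good to about 2 mm. A picture is of the moment at which its call begins. get_calibration takes no time and is no camera call.
- env.hand_in(): hands the job in, once; it reports no verdict.
The state is a dict: "time": time; "joints": joint angles; "dq": joint speeds; "tau": joint torques, N m; "position": TCP position; "ee_rot": TCP orientation; "ft_force": force on the tool from outside, world axes, zero at the start; "ft_torque": the same for the moment, N m; "grip_width": finger opening in m.
Only numpy, scipy, OpenCV 4.12 (cv2) and the standard library are available. Lean on these libraries where they do the work, as an engineer would, in place of code of your own. Each camera call takes 0.05 s, during which the arm holds its last target.

TASK

The control box of the mould-drying heater on the bench is shut by a hidden spring latch. Take the thin-bladed screwdriver out of the rack, feel its blade into the small hole in the latch block and press down, without forcing it, until the lid springs ajar; then put the screwdriver back in a hole of the rack and swing the lid fully open so that the breakers can be got at. Leave the other two tools, the little bell and the wooden float where they are.

Things in the scene. Friction and masses are not known exactly. Their poses are not given: they have to be found in the camera images.
- box: Grey steel control box screwed to the bench, 170 mm deep (x), 230 mm wide (y), 90 mm high with its lid. Origin: centre of its underside; x points from the latch side (front, towards the robot) to the hinge side, z up. In the middle of the front edge the lid has a notch 64 mm wide and 43 mm deep; in it sits the dark steel latch block, top 30 x 48 mm, 2 mm lower than the lid.
- hole_about (a point): Drawn place of the access hole, at the height of the block's top: x = -71, y = 0, z = 88 mm of the box. The block is set by hand in slotted screw holes: the true hole, in the block's middle, is up to 5 mm off in x and in y, anew each time: feel or look for it. Hole 7 mm across, countersunk to 10 mm, in a 6 mm plate, hollow below; screw heads 1.5 mm high 17 mm to its left and right.
- latch_about (a point): Middle of the latch's hidden press arm, 22 mm (give or take 1.5) below the block's top, a sprung steel tongue wide enough to be met wherever the hole is. It resists with 3 to 13 N, lets go after 3 to 11 mm of travel (not known beforehand; the lid then springs ajar), and stops hard at 10 to 16 mm. Neither block, latch nor box stands more than 25 N.
- lid (a joint): Lid of the box, flat 5 mm sheet, about 0.3 kg, 178 mm from hinge to front edge, 238 mm wide. 0 is shut (up to 0.03 while latched), growing as it opens; 1.83 rad, leaning back past upright on its stop, is fully open. Once unlatched a spring lifts it to about 0.2 rad, where it stays. Raised further it falls back to 0.2 unless taken past upright (1.57).
- lid_hinge (a point): Point on the hinge line of the lid, at its middle: 85 mm behind the box's origin (+x of the box) and 88 mm above the bench. The hinge line runs along y of the box.
- lid_edge (a point): Middle of the lid's front edge, at the underside of the sheet (in the open notch); shut, it is at x = -93, y = 0, z = 85 mm of the box, ajar about 35 mm higher. The edge itself runs from 32 to 119 mm to either side of it and overhangs the box's front wall by 8 mm. Turns with the lid.
- rack: Plywood tool rack fixed to the bench, 210 mm long (x) by 52 mm (y), 110 mm high: a 16 mm board on two end cheeks, open below. Origin: centre of its underside, z up. Three upright 14 mm holes through the board at x = -70, 0 and +70 mm, y = 0, each with a tool standing in it, its handle resting on the board.
- screwdriver: The thin-bladed screwdriver: round steel blade 5 mm across and 90 mm long, black round handle 24 mm across and 80 mm long above it, about 80 g. Origin: the tip of the blade; z points up the handle, so the handle spans z = 90 to 170 mm. It stands in one of the rack's three holes, the tip 20 mm above the bench.
- big_screwdriver: Bystander: the thick screwdriver, blade 10 mm across and 80 mm long, black handle 33 mm across and 95 mm long. Origin: its tip; z up. Stands in the rack.
- nut_driver: Bystander: nut driver with a 9 mm shank and 12 mm socket, 75 mm long, black handle 29 mm across and 85 mm long. Origin: its tip; z up. Stands in the rack.
- bell: Bystander: small bronze bell standing mouth down, 92 mm across, 92 mm high with its loop, 0.9 kg. Origin: centre of its mouth.
- float: Bystander: wooden plasterer's float lying on the bench, 200 x 90 mm sole with a bar handle on top, 56 mm high. Origin: centre of its underside.
Things that resemble listed ones, but are neither listed nor needed, are in the scene too. Leave any purple look-alike of the rack alone.

How it is judged:
By the outcome, as a careful person would: the job done as asked, in the order asked, and still so for the second after the job is handed in, with the robot touching nothing.
It also fails if it takes over 72 s, if anything falls off the work surface, if the arm or the gripper's body presses on something with over 40 N, if the wrist force passes 120 N, or if a joint passes its speed limit or range.

## Working session

There is one attempt and no reset: what is moved stays moved. The work goes in short steps, Python scripts to look and compute and a tool call to move; the robot and the scene stay as the last step left them, time stands still between calls to the robot, and variables do not carry over. Pictures are saved under pics/ and viewed, and the job is handed in when it is done.

Besides the shell and the picture viewer there is one more tool, called after ">>>" as a command line: name --argument value ..., lists and objects as JSON in quotes. step_arm: Moves the arm, as the interface text tells. Its arguments: {"type":"object","properties":{"moves":{"type":"array","items":{"type":"array","items":{"type":"array","items":{"type":"number"}}}}},"required":["moves"]}

```bash
ls; mkdir -p pics; cat > h.py <<'E'
import numpy as np, cv2
from plant import env, viewer
def cap(n,f):
    p,d=viewer.capture(n); cv2.imwrite('pics/%s.png'%f,p[:,:,::-1]); np.save('pics/%s.npy'%f,d); return p,d
def w(n,u,v,z):
    c=viewer.get_calibration(n);R=np.array(c['R']);t=np.array(c['t'])
    return R.T@(np.array([(u-c['cx'])/c['fx']*z,(v-c['cy'])/c['fy']*z,z])-t)
def wz(n,u,v,h):
    c=viewer.get_calibration(n);R=np.array(c['R']);t=np.array(c['t'])
    r=R.T@np.array([(u-c['cx'])/c['fx'],(v-c['cy'])/c['fy'],1]);o=-R.T@t
    return o+r*(h-o[2])/r[2]
def pr(n,X):
    c=viewer.get_calibration(n);q=np.array(c['R'])@np.array(X)+np.array(c['t']);return q[0]/q[2]*c['fx']+c['cx'],q[1]/q[2]*c['fy']+c['cy'],q[2]
def crop(f,u0,v0,u1,v1,s,o):
    im=cv2.imread('pics/%s.png'%f)[v0:v1,u0:u1]; cv2.imwrite('pics/%s.png'%o,cv2.resize(im,None,fx=s,fy=s,interpolation=cv2.INTER_CUBIC))
E
python3 - <<'E'
from h import *
cap('scene','s0');cap('top','t0')
np.set_printoptions(precision=3,suppress=True)
for n in('scene','top'):
    c=viewer.get_calibration(n);print(n,c['fx'],c['R'],-np.array(c['R']).T@np.array(c['t']))
print(env.state())
E
```

```text
pics
scene 435.26834775550367 [[ 0.94   0.34  -0.006]
 [ 0.2   -0.569 -0.798]
 [-0.275  0.749 -0.603]] [ 0.749 -0.765  0.64 ]
top 603.8830580696967 [[ 0.002 -1.    -0.002]
 [-0.994 -0.002 -0.111]
 [ 0.111  0.002 -0.994]] [ 0.36  -0.04   1.354]
{'time': 0.1, 'joints': array([-1.373,  0.088,  1.372, -0.   ,  1.684, -0.103]), 'dq': array([ 0.002, -0.001, -0.004, -0.   ,  0.001,  0.   ]), 'tau': array([  0.002, -34.125, -30.33 ,   0.072,   0.03 ,  -0.   ]), 'position': array([ 0.163, -0.525,  0.223]), 'ee_rot': array([[ 0.955,  0.296, -0.   ],
       [ 0.296, -0.955,  0.002],
       [ 0.   , -0.002, -1.   ]]), 'ft_force': array([ 0.092, -0.379,  0.337]), 'ft_torque': array([-0.047, -0.003,  0.002]), 'grip_width': 0.0942645167278953}
```

View pics/s0.png

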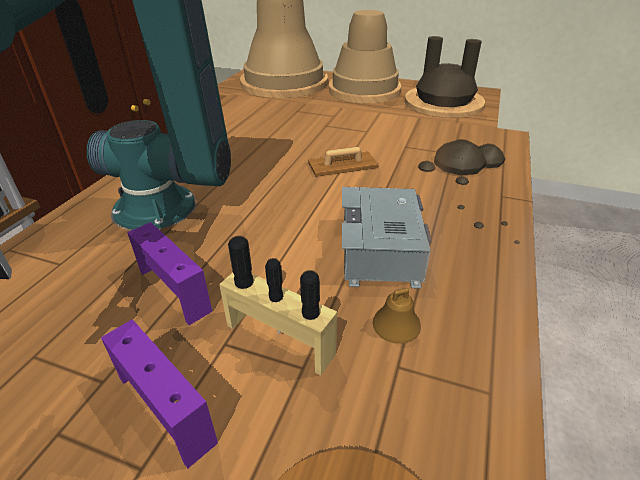

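View pics/t0.png

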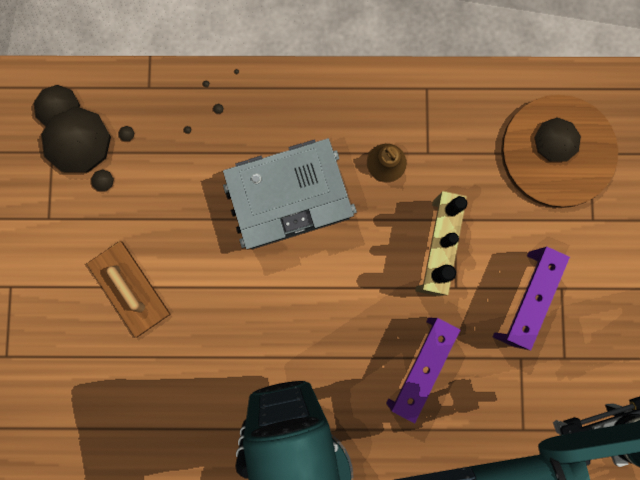

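Scene: the box is at top-view (290,193), the wooden rack at (442,243) with three black handles. The middle one looks thinnest. I'll zoom in to check.

```bash
python3 - <<'E'
from h import *
crop('t0',400,180,490,310,5,'t0r');crop('t0',210,130,370,260,5,'t0b');crop('s0',210,220,350,380,4,'s0r');crop('s0',330,175,440,295,5,'s0b')
E
```

```text
(no output)
```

View pics/t0r.png

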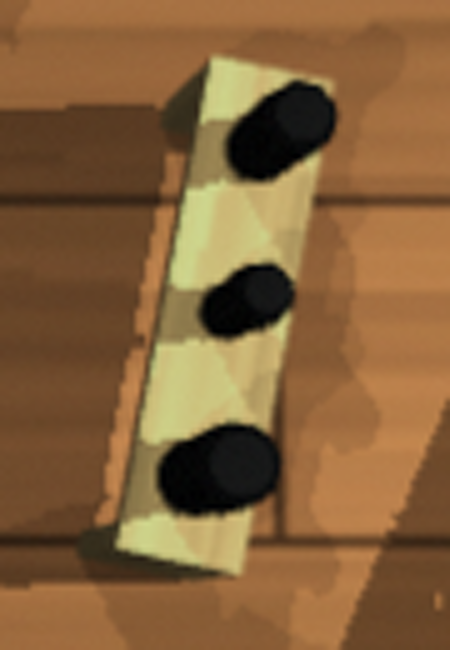

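View pics/t0b.png

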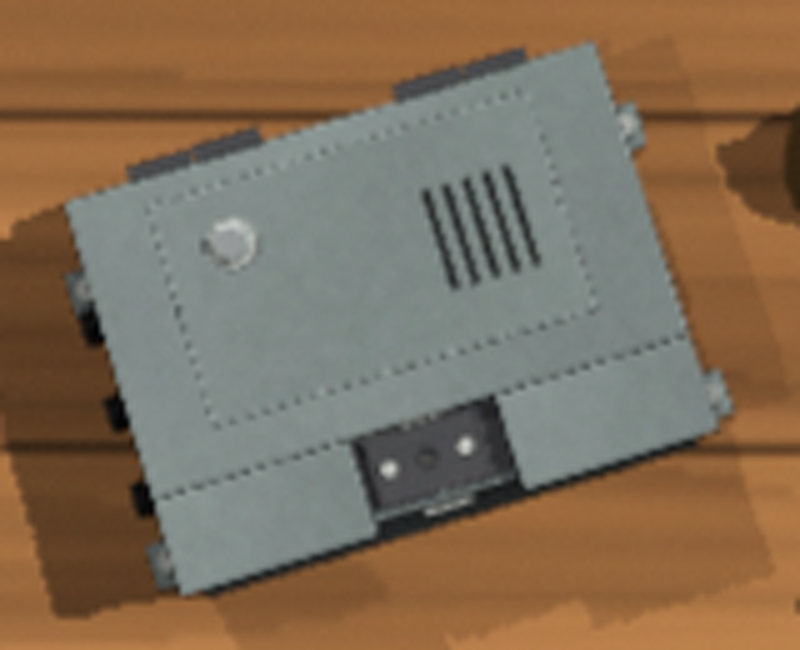

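View pics/s0r.png

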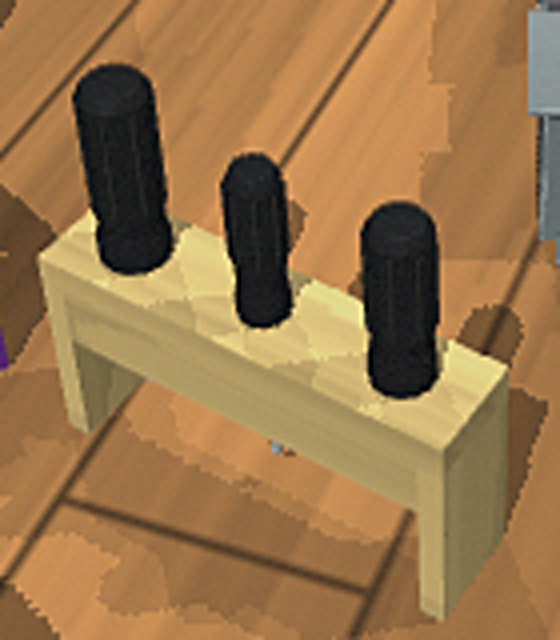

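View pics/s0b.png

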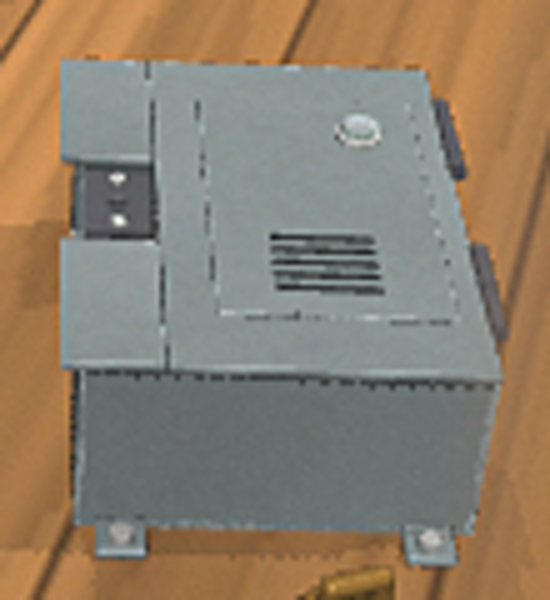

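```bash
python3 - <<'E'
from h import *
np.set_printoptions(precision=4,suppress=True)
C=[wz('top',210+u/5,130+v/5,.09) for u,v in [(595,42),(68,203),(182,595),(718,432)]]
for c in C: print('lid',c)
m=np.mean(C,0);print('mid',m, [np.linalg.norm(C[i]-C[i-1]) for i in range(4)])
ax=(C[0]+C[1]-C[2]-C[3])[:2];print('yaw x',np.arctan2(ax[1],ax[0])); ay=(C[1]+C[2]-C[0]-C[3])[:2];print('yaw y',np.arctan2(ay[1],ay[0])-np.pi/2)
print('hole',wz('top',295.4,221.6,.088),wz('scene',330+118/5,175+201/5,.088))
for u,v in [(389,469),(466,446)]: print('screw',wz('top',210+u/5,130+v/5,.0895))
for u,v in [(118,178),(118,219)]: print('screw s',wz('scene',330+u/5,175+v/5,.0895))
B=[wz('top',400+u/5,180+v/5,.11) for u,v in [(210,57),(333,80),(240,575),(117,548)]]
print('rack',np.array(B),np.mean(B,0))
a=(B[0]+B[1]-B[2]-B[3]);print(np.arctan2(a[1],a[0]))
print('top handle',wz('top',400+268/5,180+290/5,.19),wz('scene',210+254/4,220+170/4,.19))
print('bot handle s',wz('scene',210+263/4,220+312/4,.11))
E
```

```text
lid [ 0.7252 -0.0544  0.09  ]
lid [0.6543 0.1706 0.09  ]
lid [0.4861 0.1193 0.09  ]
lid [ 0.5559 -0.1066  0.09  ]
mid [0.6054 0.0322 0.09  ] [np.float64(0.1771281099718769), np.float64(0.2359280429634506), np.float64(0.1758206825171903), np.float64(0.23635935928530344)]
yaw x 0.2975520255322803
yaw y 0.30226389965076783
hole [0.5448 0.0166 0.088 ] [0.5447 0.0135 0.088 ]
screw [0.5399 0.0326 0.0895]
screw [0.5498 0.0001 0.0895]
screw s [0.5401 0.029  0.0895]
screw s [ 0.5492 -0.002   0.0895]
rack [[ 0.6059 -0.2906  0.11  ]
 [ 0.5963 -0.3418  0.11  ]
 [ 0.39   -0.2985  0.11  ]
 [ 0.401  -0.2483  0.11  ]] [ 0.4983 -0.2948  0.11  ]
-0.20527584641740543
top handle [ 0.4983 -0.2951  0.19  ] [ 0.5001 -0.2991  0.19  ]
bot handle s [ 0.4981 -0.2989  0.11  ]
```

The middle tool is the thin screwdriver (the handle is visibly the narrowest and a thin blade shows under the board), at about (0.499,-0.297). The hole is near (0.545,0.0155) and the box yaw is about 0.30. Next is a move planner.

```bash
cat >> h.py <<'E'
import json
from scipy.spatial.transform import Rotation as Ro
np.set_printoptions(precision=4,suppress=True)
def down(psi,tilt=0):
    # tool z down, x at yaw psi; tilt>0 turns fingers forward to +x yaw psi
    R=Ro.from_euler('z',psi).as_matrix()@np.diag([1,-1,-1.])
    return Ro.from_rotvec(-tilt*np.array([-np.sin(psi),np.cos(psi),0])).as_matrix()@R
def plan(P,R,cp,cR):
    d=cR.T@(np.array(P)-cp); r=Ro.from_matrix(cR.T@R).as_rotvec(); print('shift',d,'rot',r,'rows',np.linalg.norm(d)/.05,np.degrees(np.linalg.norm(r))/8.59)
def st():
    s=env.state(); print('t',s['time'],'p',s['position'],'F',s['ft_force'],'w',s['grip_width'],'yaw',np.arctan2(s['ee_rot'][1,0],s['ee_rot'][0,0]),'z',s['ee_rot'][:,2]); return s
E
python3 - <<'E'
from h import *
cp=np.array([.163,-.525,.225]);cR=down(.30)
plan([.499,-.297,.27],down(-.205),cp,cR)
plan([.499,-.297,.27],down(-.205),cp,env.state()['ee_rot'])
print(down(.3,.5))
E
```

```text
shift [ 0.3884 -0.1185 -0.045 ] rot [0.    0.    0.505] rows 8.17080167425449 3.368378190233594
shift [ 0.3885 -0.1183 -0.0447] rot [-0.002   0.0003  0.5058] rows 8.17080167425449 3.373760093317315
[[ 0.8384  0.2955  0.458 ]
 [ 0.2593 -0.9553  0.1417]
 [ 0.4794  0.     -0.8776]]
```

>>> step_arm --moves '[[[-1, 0, 0, -0.045, 0, 0, 0], [-1, 0.388, -0.118, -0.045, 0, 0, 0.505], [-1, 0.388, -0.118, -0.045, 0, 0, 0.505], [-1, 0.388, -0.118, -0.045, 0, 0, 0.505], [-1, 0.388, -0.118, -0.045, 0, 0, 0.505], [-1, 0.388, -0.118, -0.045, 0, 0, 0.505], [-1, 0.388, -0.118, -0.045, 0, 0, 0.505], [-1, 0.388, -0.118, -0.045, 0, 0, 0.505], [-1, 0.388, -0.118, -0.045, 0, 0, 0.505], [-1, 0.388, -0.118, -0.045, 0, 0, 0.505]]]'

```text
time: 1.1
position: [0.5013, -0.2945, 0.2684]
ee_rot: [[0.98, -0.198, -0.0], [-0.198, -0.98, 0.002], [-0.001, -0.002, -1.0]]
ft_force: [-0.4, 0.3, -0.5]
grip_width: 0.0944
```

```bash
python3 - <<'E'
from h import *
s=st(); plan([.499,-.297,.155],down(-.205),s['position'],s['ee_rot'])
E
```

```text
t 1.1 p [ 0.5013 -0.2945  0.2684] F [-0.4268  0.3133 -0.5109] w 0.09437611493105807 yaw -0.1993103843330812 z [-0.0005  0.002  -1.    ]
shift [-0.0017  0.0032  0.1134] rot [-0.0019  0.0008  0.0057] rows 2.2682773813103907 0.04032530310099674
```

>>> step_arm --moves '[[[-1, 0, 0, 0.04, 0, 0, 0], [-1, 0, 0, 0.08, 0, 0, 0], [-1, 0, 0, 0.115, 0, 0, 0], [-1, 0, 0, 0.115, 0, 0, 0], [-1, 0, 0, 0.115, 0, 0, 0]]]'

```text
time: 1.6
position: [0.498, -0.298, 0.1544]
ee_rot: [[0.979, -0.203, -0.001], [-0.203, -0.979, 0.001], [-0.001, -0.0, -1.0]]
ft_force: [0.5, 0.2, 0.6]
grip_width: 0.0942
```

```bash
python3 - <<'E'
from h import *
s=st(); cap('scene','s1');cap('top','t1');crop('s1',180,150,380,380,3,'s1c')
E
```

```text
t 1.6 p [ 0.498  -0.298   0.1544] F [0.4516 0.2287 0.5684] w 0.09423146688923953 yaw -0.20489159323486963 z [-0.0014  0.0006 -1.    ]
```

View pics/s1c.png

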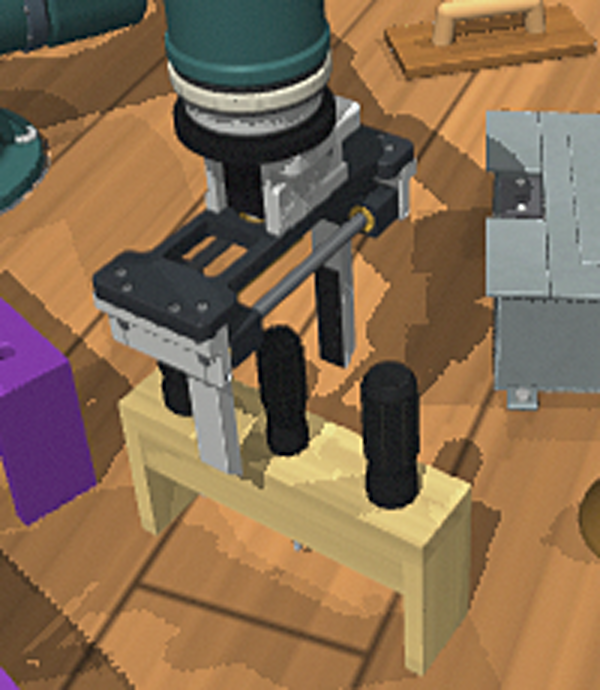

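The thin handle (around 285,390 in the crop) stands between the open fingers (215,420 and 335,300). Closing now.

>>> step_arm --moves '[[[1, 0, 0, 0, 0, 0, 0], [1, 0, 0, 0, 0, 0, 0], [1, 0, 0, 0, 0, 0, 0], [1, 0, 0, 0, 0, 0, 0], [1, 0, 0, 0, 0, 0, 0], [1, 0, 0, 0, 0, 0, 0], [1, 0, 0, 0, 0, 0, 0], [1, 0, 0, 0, 0, 0, 0]]]'

```text
time: 2.5
position: [0.4986, -0.2976, 0.1544]
ee_rot: [[0.979, -0.203, -0.0], [-0.203, -0.979, -0.0], [-0.0, 0.0, -1.0]]
ft_force: [-0.1, -0.8, -0.2]
grip_width: 0.0335
```

>>> step_arm --moves '[[[1, 0, 0, 0, 0, 0, 0], [1, 0, 0, 0, 0, 0, 0], [1, 0, 0, 0, 0, 0, 0], [1, 0, 0, 0, 0, 0, 0]]]'

```text
time: 2.9
position: [0.4986, -0.2975, 0.1545]
ee_rot: [[0.979, -0.203, 0.0], [-0.203, -0.979, 0.0], [-0.0, -0.0, -1.0]]
ft_force: [0.7, 0.2, -0.2]
grip_width: 0.0235
```

>>> step_arm --moves '[[[1, 0, 0, -0.03, 0, 0, 0], [1, 0, 0, -0.07, 0, 0, 0], [1, 0, 0, -0.115, 0, 0, 0], [1, 0, 0, -0.12, 0, 0, 0], [1, 0, 0, -0.12, 0, 0, 0]]]'

```text
time: 3.4
position: [0.4991, -0.2982, 0.2763]
ee_rot: [[0.979, -0.203, 0.003], [-0.203, -0.979, -0.003], [0.004, 0.002, -1.0]]
ft_force: [-0.2, -0.1, -2.3]
grip_width: 0.0238
```

```bash
python3 - <<'E'
from h import *
s=st(); plan([.545,.0155,.255],down(.3),s['position'],s['ee_rot'])
cap('scene','s2');crop('s2',180,100,420,380,2.5,'s2c')
E
```

```text
t 3.4 p [ 0.4991 -0.2982  0.2763] F [-0.1574 -0.0627 -2.3153] w 0.023820051309109906 yaw -0.20429752792662276 z [ 0.0032 -0.0026 -1.    ]
shift [-0.0188 -0.3165  0.0206] rot [ 0.0028 -0.0031 -0.5043] rows 6.354520924636289 3.363826797120382
```

View pics/s2c.png

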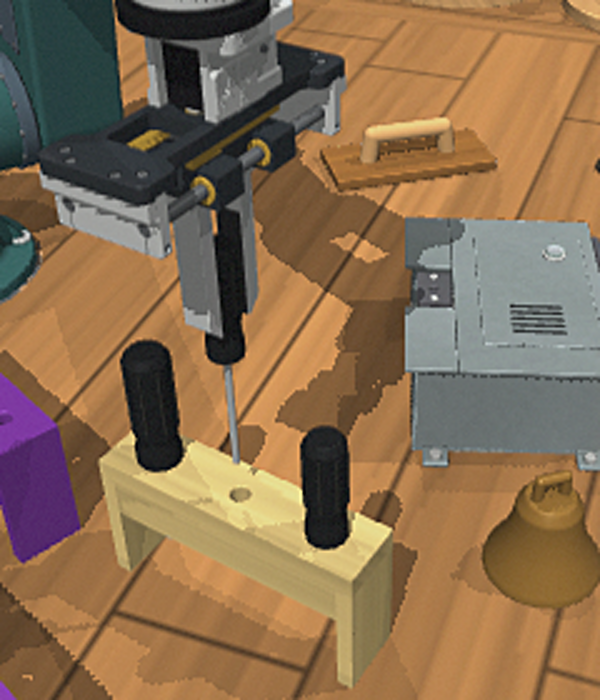

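The screwdriver is out, its tip at crop (236,462) above the board, and the hole is empty at (240,495). Moving over the box.

>>> step_arm --moves '[[[1, -0.003, -0.05, 0, 0, 0, -0.1], [1, -0.019, -0.3165, 0.01, 0, 0, -0.505], [1, -0.019, -0.3165, 0.01, 0, 0, -0.505], [1, -0.019, -0.3165, 0.015, 0, 0, -0.505], [1, -0.019, -0.3165, 0.02, 0, 0, -0.505], [1, -0.019, -0.3165, 0.02, 0, 0, -0.505], [1, -0.019, -0.3165, 0.02, 0, 0, -0.505], [1, -0.019, -0.3165, 0.02, 0, 0, -0.505], [1, -0.019, -0.3165, 0.02, 0, 0, -0.505], [1, -0.019, -0.3165, 0.02, 0, 0, -0.505]]]'

```text
time: 4.45
position: [0.5437, 0.0149, 0.2532]
ee_rot: [[0.956, 0.295, -0.002], [0.295, -0.956, -0.001], [-0.002, -0.0, -1.0]]
ft_force: [0.5, 1.0, -0.4]
grip_width: 0.0239
```

```bash
python3 - <<'E'
from h import *
s=st(); plan([.545,.0155,.255],down(.3),s['position'],s['ee_rot'])
cap('scene','s3');crop('s3',290,130,410,240,6,'s3c');cap('top','t3')
E
```

```text
t 4.45 p [0.5437 0.0149 0.2532] F [ 0.5053  1.0371 -0.378 ] w 0.023864379368010537 yaw 0.29917002110518814 z [-0.0021 -0.0006 -1.    ]
shift [ 0.0014 -0.0002 -0.0018] rot [-0.0001  0.0022 -0.0008] rows 0.04504868063680851 0.01576096902579614
```

View pics/s3c.png

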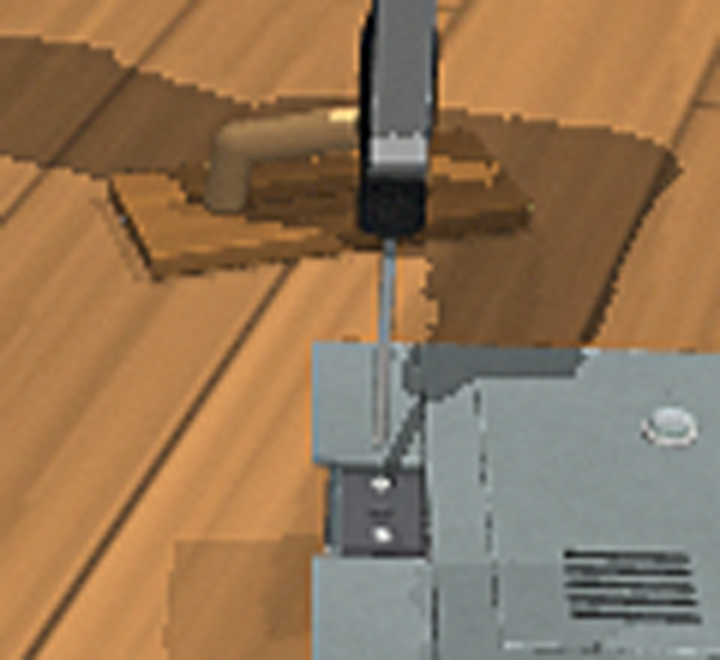

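```bash
python3 - <<'E'
from h import *
print(pr('scene',[.5437,.0149,.1187]),'seen',290+379/6,130+446/6)
print(pr('scene',[.5448,.0155,.088]),'hole seen',290+380/6,130+512/6)
print(wz('scene',290+380/6,130+512/6,.088), wz('scene',290+379/6,130+446/6,.1187))
print([wz('scene',290+u/6,130+v/6,.0895) for u,v in [(381,484),(381,535)]])
E
```

```text
(np.float64(353.9243694728528), np.float64(203.23827178143685), np.float64(0.9547890011848756)) seen 353.1666666666667 204.33333333333331
(np.float64(353.9067296229506), np.float64(214.73744427442577), np.float64(0.9734464262609521)) hole seen 353.3333333333333 215.33333333333331
[0.5443 0.0128 0.088 ] [0.5434 0.0101 0.1187]
[array([0.5399, 0.0287, 0.0895]), array([ 0.5493, -0.0034,  0.0895])]
```

>>> step_arm --moves '[[[1, 0.001, -0.001, 0.01, 0, 0, 0], [1, 0.001, -0.001, 0.02, 0, 0, 0], [1, 0.001, -0.001, 0.026, 0, 0, 0], [1, 0.001, -0.001, 0.026, 0, 0, 0], [1, 0.001, -0.001, 0.026, 0, 0, 0]]]'

```text
time: 5.05
position: [0.5447, 0.0173, 0.2281]
ee_rot: [[0.955, 0.296, -0.001], [0.296, -0.955, -0.0], [-0.001, -0.0, -1.0]]
ft_force: [-0.7, -0.1, -1.1]
grip_width: 0.0236
```

```bash
python3 - <<'E'
from h import *
s=st(); plan([.545,.0165,.228],down(.3),s['position'],s['ee_rot'])
cap('scene','s4');crop('s4',320,170,390,230,10,'s4c')
print(pr('scene',s['position']-[0,0,.1345]))
E
```

```text
t 5.05 p [0.5447 0.0173 0.2281] F [-0.6701 -0.0529 -1.1268] w 0.023617517134810095 yaw 0.3007356866451152 z [-0.0006 -0.     -1.    ]
shift [0.0001 0.0009 0.0001] rot [-0.0002  0.0006  0.0007] rows 0.017773231809094854 0.006436583735365976
(np.float64(354.18102585261886), np.float64(212.22232845907013), np.float64(0.9714720796554426))
```

View pics/s4c.png

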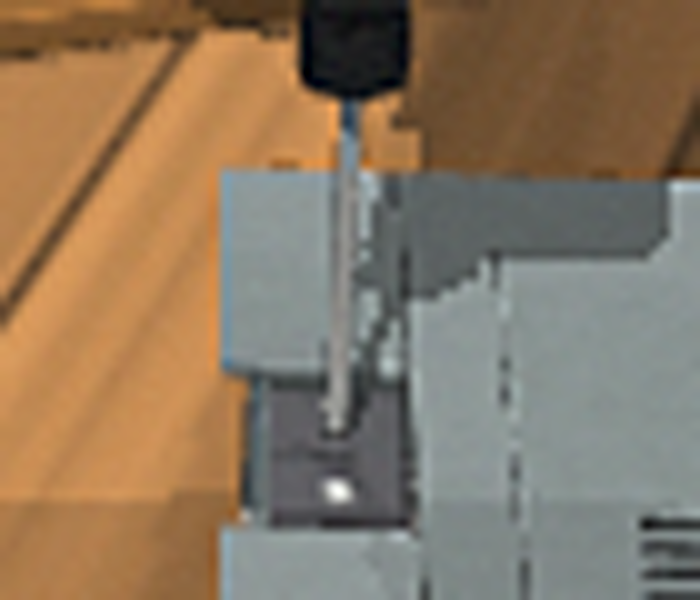

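>>> step_arm --moves '[[[1, 0, 0.001, 0.003, 0, 0, 0], [1, 0, 0.001, 0.005, 0, 0, 0], [1, 0, 0.001, 0.007, 0, 0, 0], [1, 0, 0.001, 0.008, 0, 0, 0], [1, 0, 0.001, 0.008, 0, 0, 0]]]'

```text
time: 5.6
position: [0.545, 0.0164, 0.2202]
ee_rot: [[0.955, 0.296, -0.0], [0.296, -0.955, -0.0], [-0.0, -0.0, -1.0]]
ft_force: [-0.7, -0.5, -0.7]
grip_width: 0.0235
```

>>> step_arm --moves '[[[1, 0, 0, 0.0015, 0, 0, 0], [1, 0, 0, 0.003, 0, 0, 0], [1, 0, 0, 0.0045, 0, 0, 0], [1, 0, 0, 0.006, 0, 0, 0], [1, 0, 0, 0.006, 0, 0, 0]]]'

```text
time: 6.1
position: [0.545, 0.0164, 0.2141]
ee_rot: [[0.955, 0.296, -0.001], [0.296, -0.955, -0.0], [-0.001, -0.0, -1.0]]
ft_force: [-0.6, -0.5, -0.8]
grip_width: 0.0236
```

>>> step_arm --moves '[[[1, 0, 0, 0.002, 0, 0, 0], [1, 0, 0, 0.004, 0, 0, 0], [1, 0, 0, 0.006, 0, 0, 0], [1, 0, 0, 0.008, 0, 0, 0], [1, 0, 0, 0.01, 0, 0, 0], [1, 0, 0, 0.011, 0, 0, 0], [1, 0, 0, 0.011, 0, 0, 0]]]'

```text
time: 6.8
position: [0.545, 0.0164, 0.2032]
ee_rot: [[0.955, 0.296, -0.0], [0.296, -0.955, -0.0], [-0.0, -0.0, -1.0]]
ft_force: [0.4, -0.4, -0.5]
grip_width: 0.024
```

>>> step_arm --moves '[[[1, 0, 0, 0.001, 0, 0, 0], [1, 0, 0, 0.002, 0, 0, 0], [1, 0, 0, 0.003, 0, 0, 0], [1, 0, 0, 0.004, 0, 0, 0], [1, 0, 0, 0.004, 0, 0, 0]]]'

```text
time: 7.3
position: [0.5453, 0.0164, 0.2004]
ee_rot: [[0.955, 0.296, 0.001], [0.296, -0.955, -0.0], [0.001, 0.0, -1.0]]
ft_force: [-0.9, 0.4, 3.2]
grip_width: 0.0234
```

>>> step_arm --moves '[[[1, 0, 0, 0.001, 0, 0, 0], [1, 0, 0, 0.002, 0, 0, 0], [1, 0, 0, 0.002, 0, 0, 0]]]'

```text
time: 7.6
position: [0.545, 0.0163, 0.1984]
ee_rot: [[0.955, 0.296, 0.0], [0.296, -0.955, -0.0], [0.0, 0.001, -1.0]]
ft_force: [-2.6, 0.1, 5.4]
grip_width: 0.0236
```

>>> step_arm --moves '[[[1, 0, 0, 0.001, 0, 0, 0], [1, 0, 0, 0.002, 0, 0, 0], [1, 0, 0, 0.002, 0, 0, 0]]]'

```text
time: 7.9
position: [0.5447, 0.0162, 0.1966]
ee_rot: [[0.955, 0.296, -0.0], [0.296, -0.955, -0.001], [-0.0, 0.001, -1.0]]
ft_force: [-2.7, 0.2, 6.1]
grip_width: 0.0237
```

```bash
python3 - <<'E'
from h import *
s=st();cap('scene','s5');crop('s5',290,150,440,290,5,'s5c')
E
```

```text
t 7.9 p [0.5447 0.0162 0.1966] F [-2.667   0.1855  6.0603] w 0.023686547619904325 yaw 0.3006936566824143 z [-0.0002 -0.0006 -1.    ]
```

View pics/s5c.png

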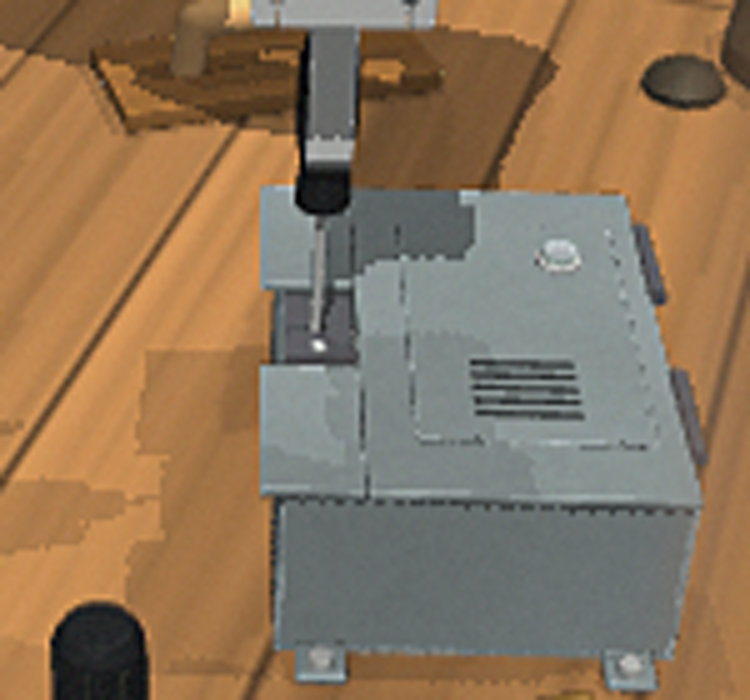

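The blade (crop 322,220 to 315,330) is in the hole and the lid is still shut. A slight side load of -2.7 N in x, so I'll ease toward -x while pressing on.

>>> step_arm --moves '[[[1, -0.0005, 0, 0.001, 0, 0, 0], [1, -0.0005, 0, 0.002, 0, 0, 0], [1, -0.0005, 0, 0.002, 0, 0, 0]]]'

```text
time: 8.25
position: [0.5444, 0.0161, 0.195]
ee_rot: [[0.955, 0.296, 0.001], [0.296, -0.955, -0.001], [0.0, 0.001, -1.0]]
ft_force: [-2.0, -0.2, 7.6]
grip_width: 0.0239
```

>>> step_arm --moves '[[[1, -0.0005, 0, 0.001, 0, 0, 0], [1, -0.0005, 0, 0.0015, 0, 0, 0], [1, -0.0005, 0, 0.0015, 0, 0, 0]]]'

```text
time: 8.55
position: [0.5441, 0.016, 0.1937]
ee_rot: [[0.955, 0.296, 0.001], [0.296, -0.955, -0.0], [0.001, 0.001, -1.0]]
ft_force: [-2.5, -0.5, 7.0]
grip_width: 0.0235
```

```bash
python3 - <<'E'
from h import *
s=st();cap('scene','s6');crop('s6',290,150,440,290,5,'s6c')
E
```

```text
t 8.55 p [0.5441 0.016  0.1937] F [-2.5357 -0.4787  6.9835] w 0.023461649287550707 yaw 0.3007716651814257 z [ 0.0012 -0.0005 -1.    ]
```

View pics/s6c.png

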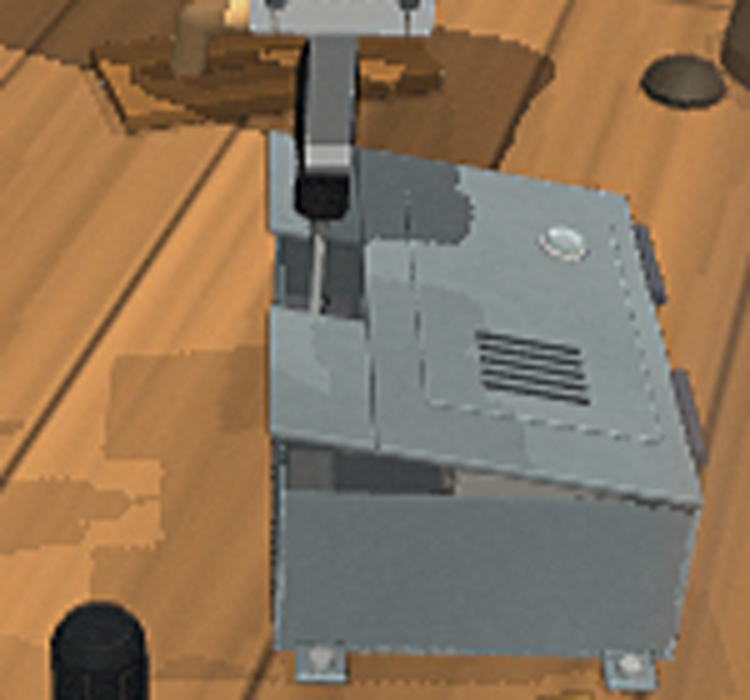

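The lid has sprung ajar. Withdrawing straight up.

>>> step_arm --moves '[[[1, 0, 0, -0.01, 0, 0, 0], [1, 0, 0, -0.03, 0, 0, 0], [1, 0, 0, -0.06, 0, 0, 0], [1, 0, 0, -0.09, 0, 0, 0], [1, 0, 0, -0.09, 0, 0, 0], [1, 0, 0, -0.09, 0, 0, 0]]]'

```text
time: 9.2
position: [0.5443, 0.0161, 0.2816]
ee_rot: [[0.955, 0.296, 0.0], [0.296, -0.955, -0.0], [0.0, 0.0, -1.0]]
ft_force: [-1.3, 0.5, -1.7]
grip_width: 0.0237
```

```bash
python3 - <<'E'
from h import *
s=st(); plan([.4986,-.2965,.284],down(-.205),s['position'],s['ee_rot'])
cap('scene','s7');crop('s7',270,110,430,290,4,'s7c')
print(pr('scene',s['position']-[0,0,.1345]))
E
```

```text
t 9.2 p [0.5443 0.0161 0.2816] F [-1.269   0.4699 -1.7354] w 0.02371370821597754 yaw 0.30080983041139037 z [ 0.0004 -0.0001 -1.    ]
shift [-0.1363  0.285  -0.0024] rot [ 0.0001 -0.0004  0.5058] rows 6.318748898641144 3.3737805119461086
(np.float64(354.89947995757205), np.float64(191.92290252453316), np.float64(0.9384001084103384))
```

View pics/s7c.png

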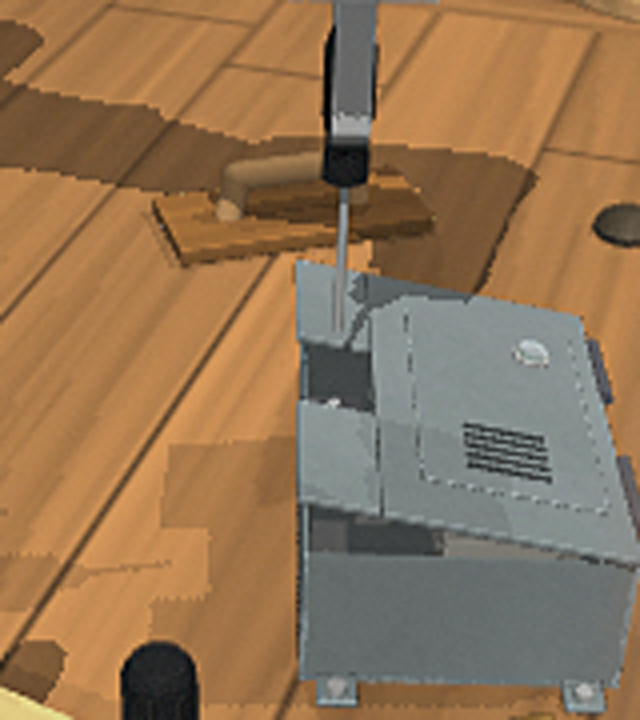

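The tip is clear of the lid and the grip is unchanged. I'll look at the empty rack hole from above.

```bash
python3 - <<'E'
from h import *
cap('top','t7');crop('t7',410,180,480,300,6,'t7c');crop('s7',210,240,350,380,5,'s7r')
E
```

```text
(no output)
```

View pics/t7c.png

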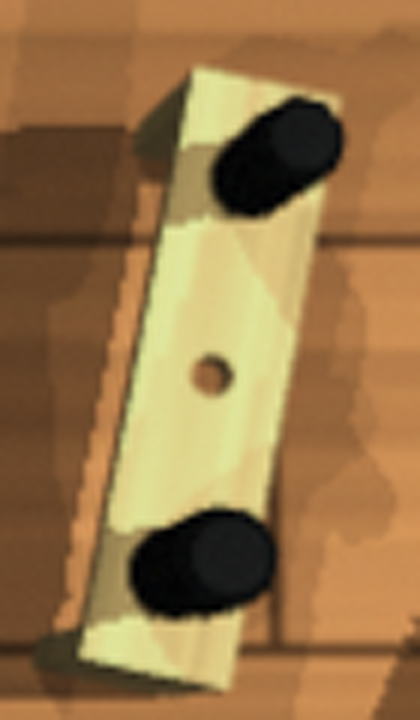

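View pics/s7r.png

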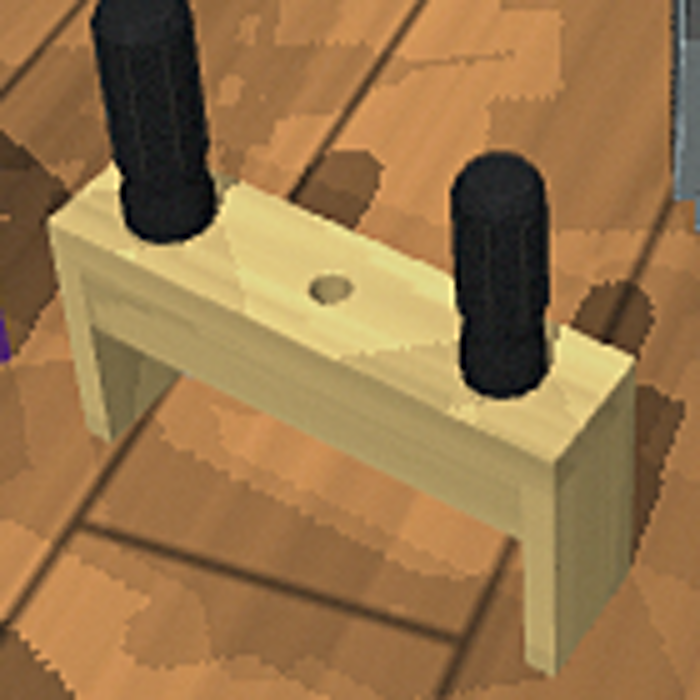

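```bash
python3 - <<'E'
from h import *
print(wz('top',410+211/6,180+375/6,.11),wz('scene',210+330/5,240+289/5,.11))
E
```

```text
[ 0.4984 -0.295   0.11  ] [ 0.4983 -0.2983  0.11  ]
```

>>> step_arm --moves '[[[1, -0.005, 0, -0.02, 0, 0, 0], [1, -0.135, 0.2845, -0.02, 0, 0, 0.505], [1, -0.135, 0.2845, -0.02, 0, 0, 0.505], [1, -0.135, 0.2845, -0.02, 0, 0, 0.505], [1, -0.135, 0.2845, -0.02, 0, 0, 0.505], [1, -0.135, 0.2845, -0.02, 0, 0, 0.505], [1, -0.135, 0.2845, -0.02, 0, 0, 0.505], [1, -0.135, 0.2845, -0.015, 0, 0, 0.505], [1, -0.135, 0.2845, -0.005, 0, 0, 0.505], [1, -0.135, 0.2845, -0.005, 0, 0, 0.505]]]'

```text
time: 10.3
position: [0.4988, -0.294, 0.2834]
ee_rot: [[0.979, -0.202, -0.005], [-0.202, -0.979, 0.005], [-0.006, -0.004, -1.0]]
ft_force: [0.6, 0.2, -0.9]
grip_width: 0.0233
```

>>> step_arm --moves '[[[1, 0, 0, 0, 0, 0, 0]]]'

```text
time: 10.4
position: [0.4997, -0.2936, 0.2859]
ee_rot: [[0.98, -0.201, -0.001], [-0.201, -0.98, 0.002], [-0.002, -0.001, -1.0]]
ft_force: [-0.3, -0.5, -1.3]
grip_width: 0.0237
```

```bash
python3 - <<'E'
from h import *
s=st(); plan([.4985,-.296,.284],down(-.205),s['position'],s['ee_rot'])
cap('scene','s8');crop('s8',230,190,330,320,5,'s8c')
E
```

```text
t 10.4 p [ 0.4997 -0.2936  0.2859] F [-0.2754 -0.5299 -1.3271] w 0.02371438469547472 yaw -0.20187001076257985 z [-0.0015  0.0018 -1.    ]
shift [-0.0007  0.0026  0.0019] rot [-0.0014  0.0018  0.0031] rows 0.06572579129737771 0.025958233113646804
```

View pics/s8c.png

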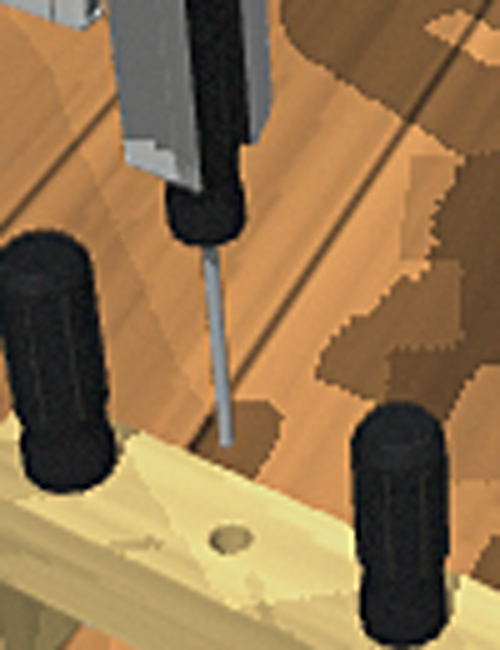

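>>> step_arm --moves '[[[1, 0, 0.0015, 0.01, 0, 0, 0], [1, 0, 0.0015, 0.025, 0, 0, 0], [1, 0, 0.0015, 0.04, 0, 0, 0], [1, 0, 0.0015, 0.05, 0, 0, 0], [1, 0, 0.0015, 0.06, 0, 0, 0], [1, 0, 0.0015, 0.06, 0, 0, 0]]]'

```text
time: 11.05
position: [0.4984, -0.2965, 0.2244]
ee_rot: [[0.979, -0.203, -0.003], [-0.203, -0.979, 0.002], [-0.004, -0.002, -1.0]]
ft_force: [0.7, -0.6, -1.1]
grip_width: 0.0237
```

>>> step_arm --moves '[[[1, 0, 0, 0.02, 0, 0, 0], [1, 0, 0, 0.04, 0, 0, 0], [1, 0, 0, 0.055, 0, 0, 0], [1, 0, 0, 0.065, 0, 0, 0], [1, 0, 0, 0.068, 0, 0, 0], [1, 0, 0, 0.069, 0, 0, 0], [1, 0, 0, 0.069, 0, 0, 0]]]'

```text
time: 11.75
position: [0.4996, -0.2974, 0.1589]
ee_rot: [[0.979, -0.203, 0.001], [-0.203, -0.979, -0.001], [0.001, 0.001, -1.0]]
ft_force: [0.2, 0.2, -0.7]
grip_width: 0.024
```

>>> step_arm --moves '[[[1, 0, 0, 0.0005, 0, 0, 0], [1, 0, 0, 0.001, 0, 0, 0], [1, 0, 0, 0.001, 0, 0, 0]]]'

```text
time: 12.05
position: [0.4993, -0.2972, 0.1574]
ee_rot: [[0.979, -0.203, 0.001], [-0.203, -0.979, -0.0], [0.001, 0.0, -1.0]]
ft_force: [-0.3, 0.1, -0.3]
grip_width: 0.0237
```

>>> step_arm --moves '[[[1, 0, 0, 0.001, 0, 0, 0], [1, 0, 0, 0.002, 0, 0, 0], [1, 0, 0, 0.003, 0, 0, 0], [1, 0, 0, 0.003, 0, 0, 0]]]'

```text
time: 12.45
position: [0.4992, -0.2971, 0.1545]
ee_rot: [[0.979, -0.203, 0.0], [-0.203, -0.979, -0.0], [0.0, 0.0, -1.0]]
ft_force: [-1.3, 0.5, 1.2]
grip_width: 0.0234
```

The handle is touching the board. Releasing, then rising.

>>> step_arm --moves '[[[-1, 0, 0, 0, 0, 0, 0], [-1, 0, 0, 0, 0, 0, 0], [-1, 0, 0, 0, 0, 0, 0], [-1, 0, 0, 0, 0, 0, 0], [-1, 0, 0, 0, 0, 0, 0], [-1, 0, 0, 0, 0, 0, 0], [-1, 0, 0, 0, 0, 0, 0]]]'

```text
time: 13.15
position: [0.4992, -0.2971, 0.154]
ee_rot: [[0.979, -0.203, 0.0], [-0.203, -0.979, -0.0], [0.0, 0.0, -1.0]]
ft_force: [-0.5, -0.7, 0.0]
grip_width: 0.076
```

>>> step_arm --moves '[[[-1, 0, 0, -0.03, 0, 0, 0], [-1, 0, 0, -0.07, 0, 0, 0], [-1, 0, 0, -0.11, 0, 0, 0], [-1, 0, 0, -0.14, 0, 0, 0], [-1, 0, 0, -0.14, 0, 0, 0]]]'

```text
time: 13.65
position: [0.5007, -0.2981, 0.3004]
ee_rot: [[0.979, -0.203, 0.009], [-0.203, -0.979, -0.007], [0.01, 0.005, -1.0]]
ft_force: [0.1, -0.2, 0.3]
grip_width: 0.0941
```

```bash
python3 - <<'E'
from h import *
s=st();cap('scene','s9');crop('s9',200,200,440,400,3.3,'s9c')
p,d=cap('top','t9');crop('t9',200,120,480,330,2.8,'t9c')
# lid plane pts
ps=[]
for u in range(240,345,4):
  for v in range(150,240,4):
    if d[v,u]>0:
      X=w('top',u,v,d[v,u]); q=Ro.from_euler('z',-.3).apply(X-[.6054,.0322,0]); ps.append(q)
ps=np.array(ps);np.save('ps.npy',ps)
ok=(ps[:,2]>.08)&(abs(ps[:,1])<.11)&(abs(ps[:,1])>.04);ps=ps[ok]
A=np.c_[ps[:,0],ps[:,1],np.ones(len(ps))];print(np.linalg.lstsq(A,ps[:,2],rcond=None)[0],ps[:,0].min(),ps[:,0].max(),ps[:,2].max())
E
```

```text
t 13.65 p [ 0.5007 -0.2981  0.3004] F [ 0.0758 -0.1711  0.28  ] w 0.09406774516746047 yaw -0.20409345564078787 z [ 0.0092 -0.0068 -0.9999]
[-0.1973  0.0036  0.11  ] -0.08394465479711136 0.09645279162443392 0.1311391129481767
```

View pics/s9c.png

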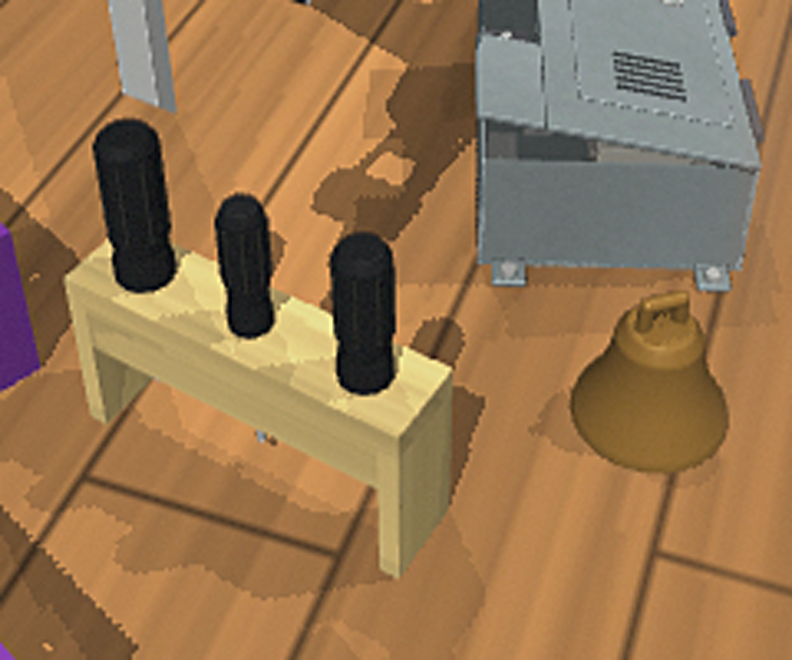

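View pics/t9c.png

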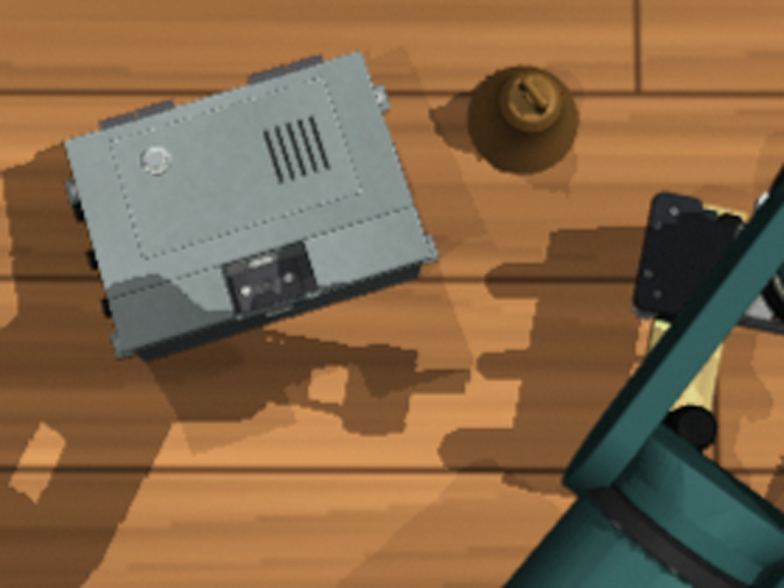

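The screwdriver is seated (blade visible below the board at crop 265,437), the other tools and the bell are in place, and the lid is ajar at about 0.195 rad. Next I'll work out the lid-opening path: closed fingers tilted forward, under the left half of the lid's front edge.

```bash
cat >> h.py <<'E'
BO=np.array([.6092,.0334,0]);T=.9;BR=Ro.from_euler('z',.3).as_matrix()
def tcp(px,pz,y=.07):
    R=down(.3,T); return BO+BR@np.array([px,y,pz])-.019*R[:,2],R
E
python3 - <<'E'
from h import *
s=st()
P,R=tcp(-.14,.17);print(P);plan(P,R,s['position'],s['ee_rot'])
plan(P,R,np.array([.4991,-.297,.295]),down(-.205))
E
```

```text
t 13.75 p [ 0.4994 -0.2972  0.2944] F [-0.1269 -0.5379 -1.0827] w 0.09406857602429913 yaw -0.2041947918262726 z [ 0.0012 -0.0009 -1.    ]
[0.4405 0.0545 0.1818]
shift [-0.1291 -0.3326  0.1122] rot [ 0.2277  0.8792 -0.4689] rows 7.478925410623552 6.817554794199375
shift [-0.1289 -0.3322  0.1132] rot [ 0.2271  0.8803 -0.4702] rows 7.477810946242128 6.8266425053221385
```

>>> step_arm --moves '[[[1, 0, -0.05, 0, 0, 0, 0], [1, 0, -0.1, 0, 0, 0, 0], [1, -0.03, -0.15, 0, 0.056, 0.22, -0.117], [1, -0.06, -0.2, 0, 0.113, 0.44, -0.235], [1, -0.09, -0.25, 0, 0.17, 0.66, -0.35], [1, -0.129, -0.3, 0.03, 0.227, 0.88, -0.47], [1, -0.129, -0.332, 0.06, 0.227, 0.88, -0.47], [1, -0.129, -0.332, 0.09, 0.227, 0.88, -0.47], [1, -0.129, -0.332, 0.113, 0.227, 0.88, -0.47], [1, -0.129, -0.332, 0.113, 0.227, 0.88, -0.47]]]'

```text
time: 14.75
position: [0.4419, 0.0555, 0.166]
ee_rot: [[0.608, 0.299, 0.735], [0.18, -0.954, 0.239], [0.773, -0.012, -0.634]]
ft_force: [-0.5, 0.1, 1.0]
grip_width: 0.0172
```

>>> step_arm --moves '[[[1, 0, 0, 0, 0, 0, 0], [1, 0, 0, 0, 0, 0, 0], [1, 0, 0, 0, 0, 0, 0], [1, 0, 0, 0, 0, 0, 0]]]'

```text
time: 15.15
position: [0.448, 0.0532, 0.1816]
ee_rot: [[0.594, 0.298, 0.747], [0.186, -0.954, 0.234], [0.782, 0.0, -0.623]]
ft_force: [0.6, -0.5, 0.2]
grip_width: 0.0004
```

```bash
python3 - <<'E'
from h import *
s=st(); print(s['joints'])
P,R=tcp(-.14,.17);plan(P,R,s['position'],s['ee_rot'])
cap('scene','s10')
P2,_=tcp(-.125,.099);plan(P2,R,P,R)
P3,_=tcp(-.084,.099);plan(P3,R,P2,R)
E
```

```text
t 15.15 p [0.448  0.0532 0.1816] F [ 0.6325 -0.4618  0.1558] w 0.0003704205204972246 yaw 0.303214035500793 z [ 0.7468  0.2335 -0.6227]
[-0.4048 -0.7555  2.3076  0.6764  0.9487  0.6435]
shift [-0.004  -0.0035 -0.0054] rot [-0.0024  0.0014  0.002 ] rows 0.15210139848439075 0.02284667719841082
shift [-0.0463 -0.      0.0559] rot [0. 0. 0.] rows 1.4513442045221383 0.0
shift [0.0255 0.     0.0321] rot [0. 0. 0.] rows 0.820000000000001 0.0
```

View pics/s10.png

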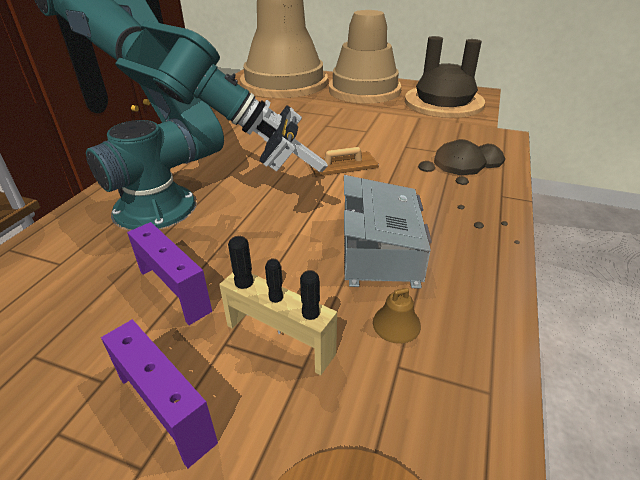

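Closed fingers are tilted at (320,165) in front of the left half, but joint 2 is at its limit there (-0.7555). The right half of the lid is farther from the base and easier, so I'll slide across (tool +y is box −y).

>>> step_arm --moves '[[[1, 0.01, 0.05, 0.008, 0, 0, 0], [1, 0.01, 0.1, 0.008, 0, 0, 0], [1, 0.01, 0.14, 0.008, 0, 0, 0], [1, 0.01, 0.14, 0.008, 0, 0, 0], [1, 0.01, 0.14, 0.008, 0, 0, 0], [1, 0.01, 0.14, 0.008, 0, 0, 0]]]'

```text
time: 15.8
position: [0.5008, -0.0756, 0.1823]
ee_rot: [[0.596, 0.299, 0.745], [0.186, -0.954, 0.235], [0.781, -0.002, -0.624]]
ft_force: [-0.1, 0.6, 0.6]
grip_width: 0.0007
```

```bash
python3 - <<'E'
from h import *
s=st(); print(s['joints'])
P2,R=tcp(-.125,.11,-.07);print(P2);plan(P2,R,s['position'],s['ee_rot'])
E
```

```text
t 15.8 p [ 0.5008 -0.0756  0.1823] F [-0.0567  0.5979  0.6235] w 0.000693466474988717 yaw 0.3019138946971739 z [ 0.7451  0.235  -0.6241]
[-0.7365 -0.4357  2.1483  0.8761  1.0719  0.2335]
[ 0.4963 -0.0748  0.1218]
shift [-0.0498 -0.002   0.0346] rot [-0.0043  0.0032  0.0012] rows 1.213668210319247 0.03694884878877886
```

Joints are comfortable now. Lowering in front of the edge.

>>> step_arm --moves '[[[1, -0.025, -0.001, 0.017, 0, 0, 0], [1, -0.05, -0.002, 0.035, 0, 0, 0], [1, -0.05, -0.002, 0.035, 0, 0, 0], [1, -0.05, -0.002, 0.035, 0, 0, 0]]]'

```text
time: 16.2
position: [0.4966, -0.0744, 0.122]
ee_rot: [[0.595, 0.3, 0.746], [0.185, -0.954, 0.235], [0.782, -0.002, -0.624]]
ft_force: [0.7, -0.2, 0.2]
grip_width: 0.0002
```

```bash
python3 - <<'E'
from h import *
s=st(); print(s['joints'])
P,R=tcp(-.085,.098,-.07);print(P);plan(P,R,s['position'],s['ee_rot'])
cap('scene','s11');crop('s11',290,130,450,290,4.5,'s11c')
E
```

```text
t 16.2 p [ 0.4966 -0.0744  0.122 ] F [ 0.7326 -0.2171  0.191 ] w 0.00018508727182115387 yaw 0.30160277054390755 z [ 0.7455  0.2355 -0.6235]
[-0.7437 -0.3682  2.2365  0.9528  0.9825  0.0841]
[ 0.5345 -0.063   0.1098]
shift [0.0152 0.0005 0.0385] rot [-0.0046  0.0024  0.001 ] rows 0.827824223438259 0.03546284197882042
```

View pics/s11c.png

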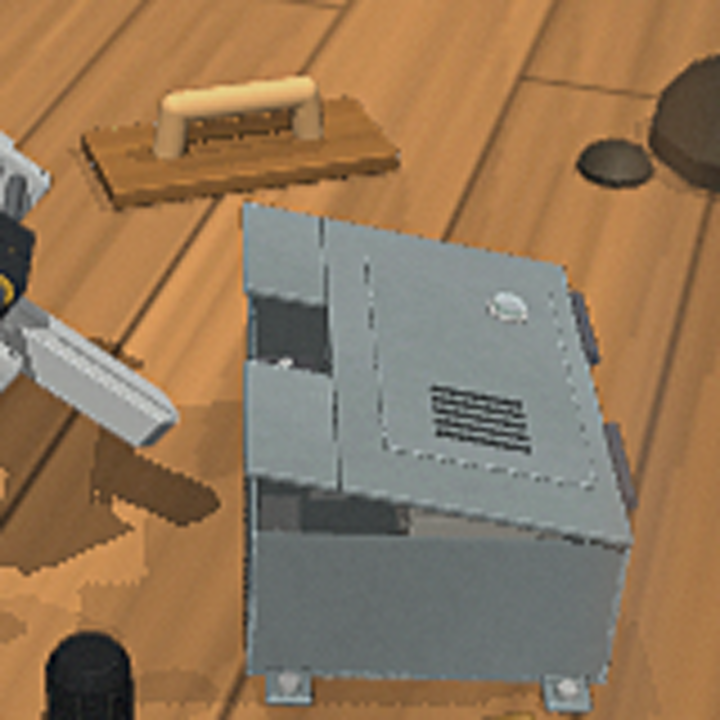

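Fingertips at crop (160,430), well in front of the edge (250,470) and lower than it. Inserting.

>>> step_arm --moves '[[[1, 0, 0, 0.015, 0, 0, 0], [1, 0.007, 0, 0.028, 0, 0, 0], [1, 0.015, 0, 0.0385, 0, 0, 0], [1, 0.015, 0, 0.0385, 0, 0, 0], [1, 0.015, 0, 0.0385, 0, 0, 0]]]'

```text
time: 16.75
position: [0.5349, -0.064, 0.1109]
ee_rot: [[0.594, 0.299, 0.747], [0.187, -0.954, 0.234], [0.783, 0.001, -0.623]]
ft_force: [-0.8, -0.1, 0.1]
grip_width: 0.0006
```

```bash
python3 - <<'E'
from h import *
s=st(); print(s['joints'])
cap('scene','s12');crop('s12',290,130,450,290,4.5,'s12c')
P0,R=tcp(-.085,.098,-.07)
for a,r in [(.25,.168),(.4,.165),(.55,.16),(.7,.155),(.85,.15),(1.0,.147),(1.15,.145),(1.3,.145),(1.45,.145),(1.6,.145),(1.72,.145)]:
    P,_=tcp(.085-r*np.cos(a),.088+r*np.sin(a),-.07); print(a,R.T@(P-P0), P)
E
```

```text
t 16.75 p [ 0.5349 -0.064   0.1109] F [-0.8091 -0.1353  0.1151] w 0.0005936744594735295 yaw 0.3048010294213519 z [ 0.7468  0.2338 -0.6226]
[-0.6354 -0.2667  2.1929  0.9807  0.8632  0.0947]
0.25 [ 0.0292 -0.     -0.014 ] [ 0.5414 -0.0609  0.1414]
0.4 [ 0.0537 -0.     -0.0196] [ 0.5517 -0.0577  0.1641]
0.55 [ 0.0786 -0.     -0.0195] [ 0.5666 -0.0531  0.1834]
0.7 [ 0.1024 -0.     -0.0156] [ 0.5836 -0.0478  0.1997]
0.85 [ 0.1246 -0.     -0.0082] [ 0.6023 -0.042   0.2125]
1.0 [ 0.1454 -0.      0.0003] [ 0.621  -0.0362  0.2235]
1.15 [ 0.1647 -0.      0.0107] [ 0.6403 -0.0303  0.2322]
1.3 [ 0.1832 -0.      0.0221] [ 0.6598 -0.0242  0.2395]
1.45 [ 0.1997 -0.      0.0362] [ 0.6802 -0.0179  0.2438]
1.6 [ 0.214  -0.      0.0526] [ 0.7009 -0.0115  0.2447]
1.72 [ 0.2236 -0.      0.0671] [ 0.7175 -0.0064  0.2432]
```

View pics/s12c.png

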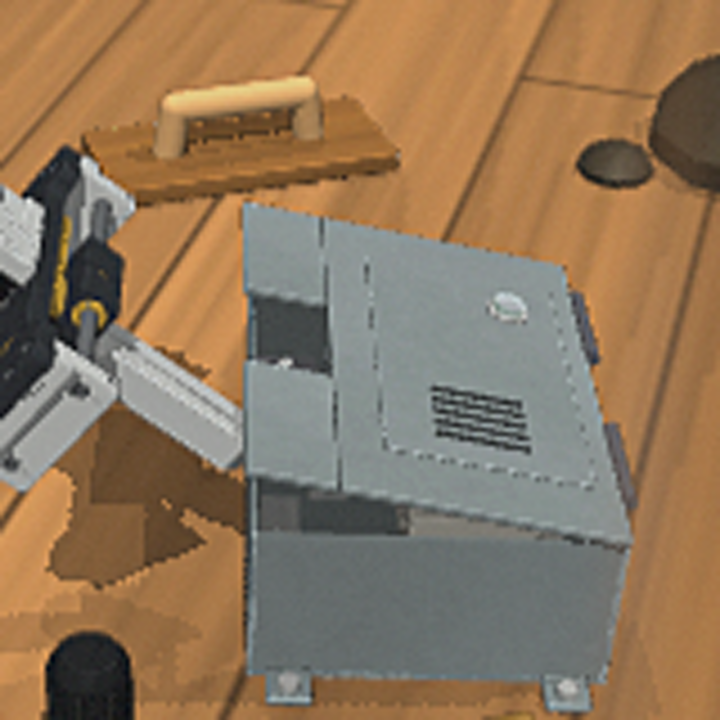

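The tips disappear behind/under the edge with no force. Lifting along the arc.

>>> step_arm --moves '[[[1, 0.01, 0, -0.005, 0, 0, 0], [1, 0.02, 0, -0.01, 0, 0, 0], [1, 0.029, 0, -0.014, 0, 0, 0], [1, 0.041, 0, -0.017, 0, 0, 0], [1, 0.054, 0, -0.0195, 0, 0, 0], [1, 0.066, 0, -0.0195, 0, 0, 0], [1, 0.0785, 0, -0.0195, 0, 0, 0], [1, 0.0785, 0, -0.0195, 0, 0, 0]]]'

```text
time: 17.6
position: [0.5674, -0.0545, 0.185]
ee_rot: [[0.593, 0.298, 0.748], [0.186, -0.955, 0.233], [0.783, 0.001, -0.622]]
ft_force: [-0.8, -0.5, 0.1]
grip_width: 0.0005
```

```bash
python3 - <<'E'
from h import *
s=st(); print(s['joints'])
cap('scene','s13');crop('s13',290,110,450,290,4,'s13c')
E
```

```text
t 17.6 p [ 0.5674 -0.0545  0.185 ] F [-0.8465 -0.4879  0.1348] w 0.0005118693863811111 yaw 0.3044527288040857 z [ 0.7476  0.2327 -0.6221]
[-0.5554 -0.2986  2.0534  0.852   0.905   0.3313]
```

View pics/s13c.png

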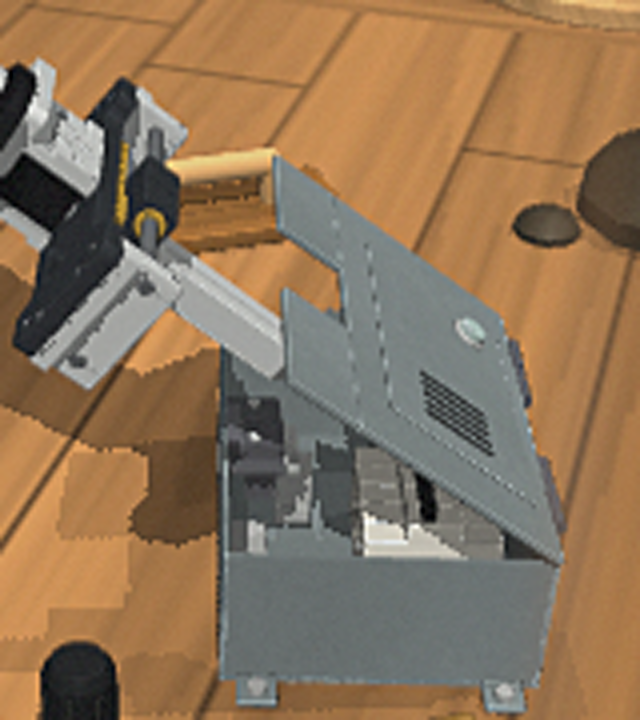

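The lid is riding up on the fingertips (crop 285,370), and the force is tiny. Continuing.

>>> step_arm --moves '[[[1, 0.012, 0, 0.002, 0, 0, 0], [1, 0.024, 0, 0.004, 0, 0, 0], [1, 0.035, 0, 0.0075, 0, 0, 0], [1, 0.046, 0, 0.0115, 0, 0, 0], [1, 0.057, 0, 0.0155, 0, 0, 0], [1, 0.067, 0, 0.02, 0, 0, 0], [1, 0.0765, 0, 0.025, 0, 0, 0], [1, 0.086, 0, 0.03, 0, 0, 0], [1, 0.0955, 0, 0.036, 0, 0, 0], [1, 0.1045, 0, 0.0415, 0, 0, 0]]]'

```text
time: 18.65
position: [0.6606, -0.0246, 0.2383]
ee_rot: [[0.596, 0.298, 0.745], [0.185, -0.954, 0.234], [0.781, -0.002, -0.624]]
ft_force: [-0.7, -0.8, -0.3]
grip_width: 0.0003
```

```bash
python3 - <<'E'
from h import *
s=st(); print(s['joints'])
cap('scene','s14');crop('s14',270,70,450,290,3,'s14c')
E
```

```text
t 18.65 p [ 0.6606 -0.0246  0.2383] F [-0.7007 -0.7937 -0.2593] w 0.00029249498149717067 yaw 0.30066456803344227 z [ 0.7452  0.2342 -0.6243]
[-0.3757 -0.1446  1.8183  0.7214  0.839   0.5741]
```

View pics/s14c.png

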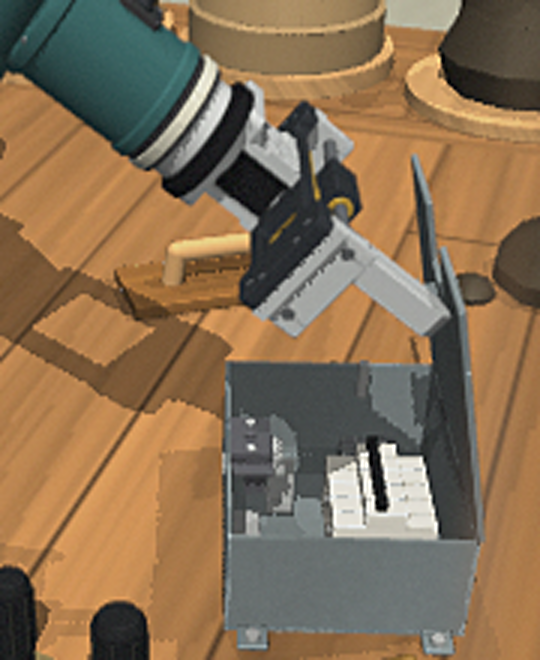

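The lid is close to upright. Pushing past.

>>> step_arm --moves '[[[1, 0.008, 0, 0.007, 0, 0, 0], [1, 0.0165, 0, 0.014, 0, 0, 0], [1, 0.024, 0, 0.022, 0, 0, 0], [1, 0.031, 0, 0.0305, 0, 0, 0], [1, 0.036, 0, 0.038, 0, 0, 0], [1, 0.04, 0, 0.045, 0, 0, 0], [1, 0.04, 0, 0.045, 0, 0, 0], [1, 0.04, 0, 0.045, 0, 0, 0]]]'

```text
time: 19.5
position: [0.7171, -0.0069, 0.241]
ee_rot: [[0.597, 0.298, 0.745], [0.185, -0.954, 0.234], [0.781, -0.002, -0.625]]
ft_force: [0.4, 0.1, 0.1]
grip_width: 0.0006
```

```bash
python3 - <<'E'
from h import *
s=st(); print(s['joints'])
cap('scene','s15');crop('s15',270,70,450,290,3,'s15c')
E
```

```text
t 19.5 p [ 0.7171 -0.0069  0.241 ] F [0.4329 0.1321 0.0506] w 0.0006341009545031181 yaw 0.30047582153593694 z [ 0.745   0.2342 -0.6246]
[-0.2969 -0.0268  1.7041  0.6746  0.786   0.654 ]
```

View pics/s15c.png

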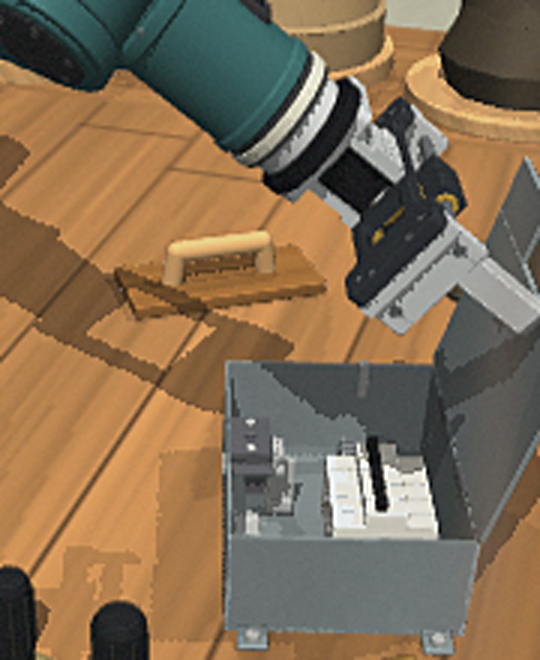

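The lid leans back on its stop. Retreating along the fingers' axis.

>>> step_arm --moves '[[[1, 0, 0, -0.03, 0, 0, 0], [1, 0, 0, -0.07, 0, 0, 0], [1, 0, 0, -0.11, 0, 0, 0], [1, 0, 0, -0.15, 0, 0, 0], [1, 0, 0, -0.18, 0, 0, 0], [1, 0, 0, -0.18, 0, 0, 0], [1, 0, 0, -0.18, 0, 0, 0], [1, 0, 0, -0.18, 0, 0, 0]]]'

```text
time: 20.35
position: [0.583, -0.0489, 0.3519]
ee_rot: [[0.598, 0.298, 0.744], [0.184, -0.954, 0.235], [0.78, -0.003, -0.626]]
ft_force: [0.5, -0.0, -0.3]
grip_width: -0.0001
```

```bash
python3 - <<'E'
from h import *
s=st(); print(s['joints'])
p,d=cap('scene','s16'); cap('top','t16')
# lid angle from scene depth: points on the inner face, in the box frame
q=[]
for v in range(90,260,2):
  for u in range(390,470,2):
    if d[v,u]>0:
      b=BR.T@(w('scene',u,v,d[v,u])-BO)
      if abs(b[1])<.12 and .11<b[2]<.26 and .07<b[0]<.2: q.append(b)
q=np.array(q);m=np.polyfit(q[:,2],q[:,0],1);print(len(q),'lid angle',np.pi/2+np.arctan(m[0]))
E
```

```text
t 20.35 p [ 0.583  -0.0489  0.3519] F [ 0.4548 -0.0146 -0.3314] w -8.462173014824254e-05 yaw 0.2985673202876707 z [ 0.7439  0.2348 -0.6257]
[-0.5187 -0.3519  1.7528  0.6814  1.1415  0.6549]Traceback (most recent call last):
  File "<stdin>", line 9, in <module>
  File "h.py", line 6, in w
    c=viewer.get_calibration(n);R=np.array(c['R']);t=np.array(c['t'])
ValueError: time passes only in moves, steps and waits
```

View pics/s16.png

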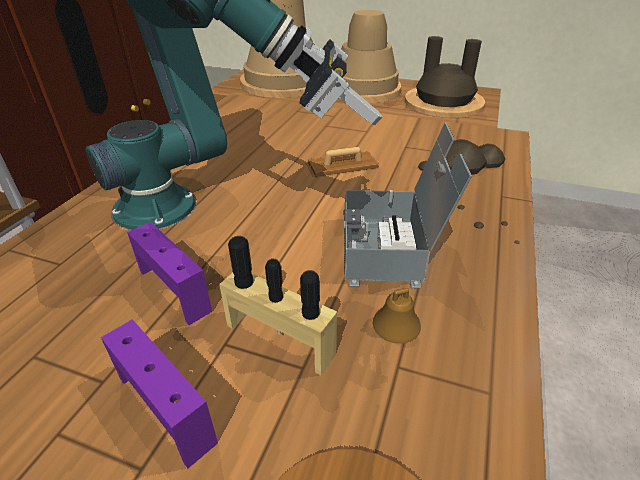

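View pics/t16.png

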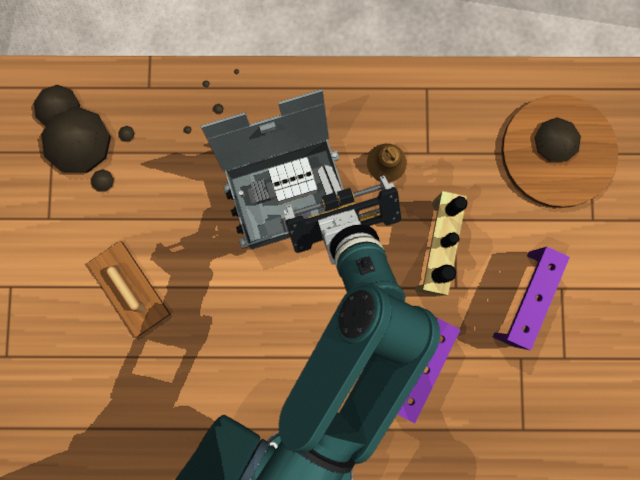

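Scene (430,190): the lid stands open past upright. The three tools, the bell (398,317) and the float (343,160) are in place, and the gripper is clear. A quick lid-angle check from the saved depth, then hand-in.

```bash
python3 - <<'E'
from h import *
d=np.load('pics/s16.npy');c=viewer.get_calibration('scene');R=np.array(c['R']);t=np.array(c['t'])
v,u=np.mgrid[110:260:2,400:475:2];z=d[v,u]
X=(np.stack([(u-c['cx'])/c['fx']*z,(v-c['cy'])/c['fy']*z,z],-1)[z>0]-t)@R
b=(X-BO)@BR
k=(abs(b[:,1])<.12)&(b[:,2]>.11)&(b[:,2]<.25)&(b[:,0]>.07)&(b[:,0]<.2);q=b[k]
m=np.polyfit(q[:,2],q[:,0],1);print(k.sum(),'lid angle',np.pi/2+np.arctan(m[0]))
E
```

```text
714 lid angle 1.8270644015671835
```

```bash
python3 -c "
from plant import env
print(env.hand_in())"
```

```text
the job is handed in; nothing more can be done
None
```

The control box is open and the job is handed in at about 20.5 s of the 72 s allowed.

- **Latch:** I took the thin screwdriver from the rack's middle hole and found the latch hole with the blade. I pressed with readings up to about 8 N until the lid sprang ajar.
- **Screwdriver:** I put it back in the same rack hole, and the camera showed it seated there.
- **Lid:** I lifted it with the closed fingers under its right front edge and pushed it past upright onto its stop.

**Last checks:**
- The lid angle measured from depth was 1.827 rad, against 1.83 for fully open.
- The gripper was clear and reading about zero force.
- The other two tools, the bell and the float looked unmoved in the pictures.

**What went wrong:**
- My first approach, at the left half of the lid, put joint 2 at -0.7555 against its limit of -0.76. I switched to the right half.
- The two cameras disagreed by about 3 mm in y. I went by the top view, and the blade went straight into the hole.
- One script stopped when it asked for the camera calibration too often. I reran that check from the saved picture.

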